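Pack the bar tray and hold the clip open at its card

ROBOT

A 6-joint arm with a two-finger parallel gripper is mounted at the origin on a cart in front of the work surface, level with it; the furniture and walls round the work are solid. World frame = base frame: x ahead of the robot, y to its left, z up, the work surface at z = 0. Lengths are in mm, angles in rad, forces in N, time in s.
With the tool pointing down it reaches from about 350 to 875 mm from the base axis. Payload 4.2 kg.
Tool frame: the origin (TCP) lies at the very end of the fingers, on their centre line; the grasp point (between the pads) lies 19 mm behind it; z points along the fingers, y is the line along which they close (so a half turn about z gives the same grasp; the last joint's range is limited). The gripper opens to 85 mm and grips with 20 to 120 N. Pads are 22 mm wide; open, the fingers measure 114 mm over their backs; the gripper's body (76 mm by 85 mm) begins 54 mm behind the grasp point. The pads swing forward as they close: fully open they stand 13 mm farther back than shut.
Start: joints at [-1.04, 0.385, 0.008, 0, -1.194, -0.259], TCP at [167.808, -602.03, 193.412] pointing down, gripper open.
Joint ranges: [-3.14, 3.14], [-1.21, 2.06], [-1.07, 1.41], [-3.16, 2.05], [-2.99, -0.16], [-3.1, 3.1]. Speed limits (rad/s): [2.79, 2.79, 3.14, 3.14, 3.14, 3.14].

INTERFACE

Orientations are given as a unit quaternion [x, y, z, w].
In Python, from bench import arm, optics gives the robot as it stands. The module is installed in compiled form; this text tells all that it offers.
- The arm moves only by the tool step_arm, never from a script. Its argument "motion" is a list of rows, each an object with "dr": the turn, a rotation vector about the tool's x, y, z in units of 8 degrees (1.0 is 8 degrees), a list of three; "slide": the shift along the tool's x, y, z in mm, a list of three; "jaw": the finger opening in mm, from 0 to 85.4. A call has exactly 8 rows; each row is the pose to reach, as a shift and turn from the pose commanded when the call began, along the tool's axes at that moment; what a row does not reach only later rows make up. A row lasts 1/8 s, in which the tool goes at most 62.5 mm and 10.7 degrees, less where a joint would pass 70% of its speed; a pose out of reach is approached as far as the arm can. A call with a gripper value outside its range is refused whole. The fingers move at their own pace and stop on an object; the grip force is fixed at half the most. Time passes only in rows, so rows that repeat a pose let the fingers close, or fill a call up. It gives the time, the measured TCP pose, the force, the opening and the grip force at its end, in the units of the state.
- arm.read_state(): the state, without advancing time (a new reading comes with each control period).
- optics.get_image(name): name is "scene" or "side" or "wrist"; returns the picture (400x640x3 uint8, blue, green, red); there is no depth.
- optics.camera_info(name): a dict with "camera_matrix" (3x3 intrinsics, pixels), "view" (4x4, takes a point from world to camera coordinates); the wrist camera has in their place "T_tool_cam" (4x4, takes a point from camera to tool coordinates, whose origin is the TCP and whose axes are the flange's). Camera axes: x right, y up, looking along -z (the intrinsics and any distortion apply to the point x, -y, -z); pixel columns grow to the right and rows downward; lengths in mm; the calibration is good to about 2 mm. The wrist camera is an equidistant fisheye: a pixel r from the principal point sees the ray r / f radians off the axis. A picture is of the moment at which its call begins: read the wrist's pose just before it. camera_info takes no time and is no camera call.
- arm.job_done(): hands the job in; it is judged then, once.
The state is a dict: "clock": time; "joints": joint angles; "joint_vel": joint speeds; "joint_efforts": joint torques, N m; "position": TCP position; "ee_rot": TCP orientation; "contact_force": force on the tool from outside, world axes, zero at the start; "wrist_torque": the same for the moment, N m; "gripper_width": finger opening in mm; "grasp_force": force on a finger pad.
Only numpy, scipy, OpenCV 4.12 (cv2) and the standard library are available. Lean on these libraries where they do the work, as an engineer would, in place of code of your own. Each camera call takes 0.05 s, during which the arm holds its last target. There are 200 camera calls.

TASK

Finish packing the small wooden tray: stand the shot glass and the jigger upright in it beside the egg cup and let go of them. Then pick up the wooden spring clip by its handles, squeeze it wide open, and hold it gaping around the upright near edge of the tray's white card, one jaw on each side and neither touching the card. Finish while holding it there open, and leave the other things on the worktop alone.

Things in the scene. Friction and masses are not known exactly. Their poses are not given: they have to be found in the camera images.
- tray: Light wood tray fixed to the worktop, 70 (x) x 162 (y) x 32 mm high, inside 58 x 150 mm, walls and floor 6 mm. Origin: centre of underside; x across it away from the robot, y along it to the card end, z up. Outside the +y end a holder 44 mm high, 13 mm thick, carries a white upright card in the plane y = 87 mm: 3 mm thick, x = -25 to +35 mm, top 140 mm above the worktop.
- tray_floor (a point): Centre of the tray's inner floor, 6 mm above the worktop; axes as the tray. The inside runs 29 mm either way along x and 75 mm either way along y. A thing stands in the tray when its origin is at this height. Note: solid wall cabinets overhang the worktop beyond x = 0.58 m; carry things straight across, near the robot, so that the wrist keeps clear of them.
- card_edge (a point): Point on the card's upright edge that faces the robot, in the middle of the card's thickness, 110 mm above the worktop (30 mm below the card's top); axes as the tray: x points from this edge into the card, y is across the card's thickness. The edge is bare from 44 mm to 140 mm above the worktop.
- egg_cup: Plated egg cup, 46 mm wide and 60 mm high, loose, already standing in the tray at the card end (about y = +50 mm in the tray). Origin: centre of its foot.
- shot_glass: Plain glass, 48 mm wide at the rim, 38 mm at the foot, 61 mm high, 0.07 kg, standing upright on the worktop. Origin: centre of its underside. To be packed.
- jigger: Plated double measure (two cones end to end), 43 mm wide and 70 mm high, 0.09 kg, standing upright on the worktop. Origin: centre of its underside. Take it by the 43 mm upper rim: it grips like a plain cylinder, its narrow waist cannot be pinched. To be packed.
- clip: Wooden spring clip like a big clothes peg, lying on its side, 22 mm high, 118 mm long, 0.065 kg; this body is its left lever. The two levers turn on an upright steel pin, jaws in front, handles behind. Origin: on the pin's axis at the underside. x: along the left jaw from pin to tip (56 mm); y: left; z: up. Shut, the handles splay to 44 mm overall 40 mm behind the pin, 55 mm at their ends.
- clip_jaw (a joint): Angle between the levers: 0 shut (spring), 0.52 rad fully open (stop). Squeezing the handles opens the jaws: 4 N at first, 7 N fully open. At the stop the handles are parallel, 24 mm overall, the tips gape 31 mm, and a 20 N squeeze just holds it firmly. The middle line of the jaws lies half this angle clockwise (from above) of the left lever's x axis.
- tip_left (a point): Inner face of the left jaw at its tip, at half the clip's height (11 mm above its underside).
- tip_right (a point): Inner face of the right jaw at its tip, at half the clip's height.
- grip_left (a point): Outer face of the left handle, 40 mm behind the pin, half height: where to press it.
- grip_right (a point): Outer face of the right handle, 40 mm behind the pin, half height: where to press it.
- small_cork: Wine cork standing on end, 23 mm wide, 44 mm high, near the things to be packed. Bystander: leave alone.
- lemon: Lemon, 71 x 53 x 51 mm. Bystander: leave alone.
- match_box: Match box, 36 x 53 x 15 mm. Bystander: leave alone.
- teaspoon: Teaspoon lying on the worktop at the right, 138 x 28 x 12 mm. Bystander: leave alone.
- polish_tin: Round tin, 67 mm wide, 44 mm high. Bystander: leave alone.

How it is judged:
By the outcome, as a careful person would: the job done as asked, in the order asked, and still so for the second after the job is handed in, while the arm keeps its last pose, push and grip.
It also fails if it takes over 72 s, if anything falls off the work surface, if the arm or the gripper's body presses on something with over 40 N, if the wrist force passes 120 N, or if a joint passes its speed limit or range.

## Working session

There is one attempt and no reset: what is moved stays moved. The work goes in short steps, Python scripts to look and compute and a tool call to move; the robot and the scene stay as the last step left them, time stands still between calls to the robot, and variables do not carry over. Pictures are saved under pics/ and viewed, at most 10 in all, crops included, and the job is handed in when it is done.

Besides the shell and the picture viewer there is one more tool, called after "Request:" as name(argument=value, ...), one argument or row to a line, values as JSON. step_arm: Moves the arm, as the interface text tells. Its arguments: {"type":"object","properties":{"motion":{"type":"array","items":{"type":"object","properties":{"dr":{"type":"array","items":{"type":"number"}},"slide":{"type":"array","items":{"type":"number"}},"jaw":{"type":"number"}}}}},"required":["motion"]}

```bash
mkdir -p pics
cat > h.py <<'E'
import numpy as np, cv2
from bench import arm, optics
from scipy.spatial.transform import Rotation as R
def info(n): return {k:np.array(v) if not isinstance(v,str) else v for k,v in optics.camera_info(n).items()}
def pix2plane(n,uv,z,state=None):
    i=info(n); K=i['camera_matrix']; u,v=uv
    if n=='wrist':
        st=state; T=i['T_tool_cam']; d=np.array([(u-K[0,2])/K[0,0],(v-K[1,2])/K[1,1]]); r=np.hypot(*d)
        c=np.array([np.sin(r)*d[0]/r,-np.sin(r)*d[1]/r,-np.cos(r)])
        Rt=R.from_quat(st['ee_rot']).as_matrix(); p=np.array(st['position'])
        o=p+Rt@T[:3,3]; w=Rt@T[:3,:3]@c
    else:
        V=i['view']; D=i.get('distortion'); 
        x=cv2.undistortPoints(np.array([[[u,v]]],float),K,D if D is not None else None)[0,0]
        w=V[:3,:3].T@np.array([x[0],-x[1],-1]); o=-V[:3,:3].T@V[:3,3]
    return o+w*(z-o[2])/w[2]
def proj(n,P,state=None):
    i=info(n);K=i['camera_matrix'];P=np.array(P,float)
    if n=='wrist':
        T=i['T_tool_cam'];Rt=R.from_quat(state['ee_rot']).as_matrix()
        c=T[:3,:3].T@(Rt.T@(P-np.array(state['position']))-T[:3,3])
        x=np.array([c[0],-c[1],-c[2]]);r=np.arctan2(np.hypot(x[0],x[1]),x[2]);e=x[:2]/np.hypot(x[0],x[1])*r
        return K[0,0]*e[0]+K[0,2],K[1,1]*e[1]+K[1,2]
    V=i['view'];c=V[:3,:3]@P+V[:3,3]
    return tuple((K@np.array([c[0],-c[1],-c[2]])/-c[2])[:2])
E
python3 - <<'E'
from h import *
for n in('scene','side','wrist'): print(n,optics.camera_info(n))
s=arm.read_state();print(s)
a=[optics.get_image(n) for n in('scene','side','wrist')]
for n,x in zip(('scene','side','wrist'),a): cv2.imwrite(f'pics/{n}0.png',x)
E
```

```text
scene {'camera_matrix': array([[510.45590218,   0.        , 316.3661574 ],
       [  0.        , 510.45590218, 202.50565732],
       [  0.        ,   0.        ,   1.        ]]), 'view': array([[ 8.93552177e-01, -4.48900973e-01,  7.24045701e-03,
        -5.19345951e+02],
       [ 3.19858263e-01,  6.47839745e-01,  6.91371359e-01,
        -1.83810003e+02],
       [-3.15047932e-01, -6.15460463e-01,  7.22463300e-01,
        -1.44347211e+03],
       [ 0.00000000e+00,  0.00000000e+00,  0.00000000e+00,
         1.00000000e+00]])}
side {'camera_matrix': array([[426.59000255,   0.        , 326.37110944],
       [  0.        , 426.59000255, 203.0593778 ],
       [  0.        ,   0.        ,   1.        ]]), 'view': array([[-8.83258719e-01, -4.68869514e-01, -3.92614903e-03,
         4.49436593e+02],
       [ 2.84474434e-01, -5.42513000e-01,  7.90413778e-01,
        -2.83557909e+02],
       [-3.72730911e-01,  6.97022972e-01,  6.12560727e-01,
        -1.01285436e+03],
       [ 0.00000000e+00,  0.00000000e+00,  0.00000000e+00,
         1.00000000e+00]])}
wrist {'camera_matrix': array([[309.7069162
[... 514 characters left out ...]
': array([-1.04041718e+00,  3.85556990e-01,  6.60970757e-03, -5.16077672e-04,
       -1.19399883e+00, -2.58594759e-01]), 'joint_vel': array([ 0.00057812, -0.00053733,  0.00150857, -0.00066474, -0.00250817,
        0.00121747]), 'joint_efforts': array([ 9.38982976e-05, -3.92289591e+01,  1.88405800e+01,  4.18631405e+00,
       -4.62918411e-03, -1.09421272e-06]), 'position': array([ 167.61428388, -601.40220864,  192.31257544]), 'ee_rot': array([-1.35379928e-01,  9.90793148e-01,  1.08450935e-03, -1.91703863e-04]), 'contact_force': array([-0.0150792 ,  0.29601978,  0.00544228]), 'wrist_torque': array([-0.00234829, -0.01818452,  0.02994819]), 'grasp_force': 0.0, 'gripper_width': 85.21067620123125}
```

View pics/scene0.png

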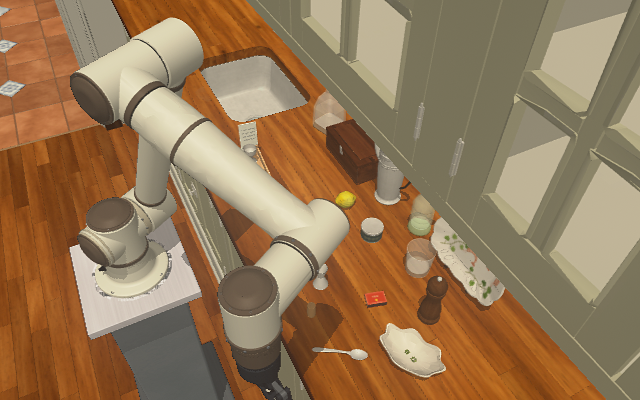

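View pics/side0.png

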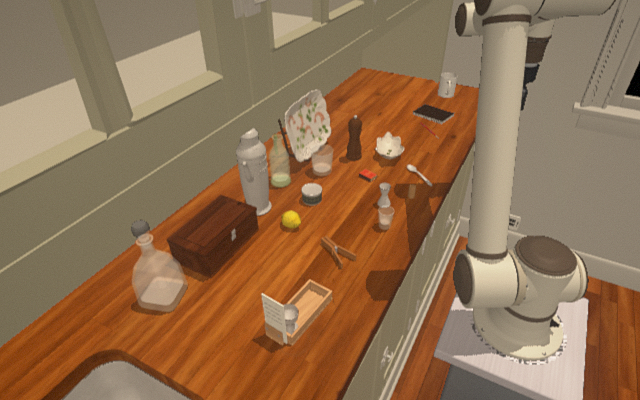

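The side view shows everything: the tray with its card at (275,315), the clip at (337,250), the glass at (386,218), the jigger at (384,195), the cork at (412,190) and the spoon at (420,175). I'll enlarge that part.

Run:
```python
import cv2
a=cv2.imread('pics/side0.png')[168:353,240:440]
cv2.imwrite('pics/side0c.png',cv2.resize(a,None,fx=3.2,fy=3.2,interpolation=cv2.INTER_CUBIC))
```

```text
(no output)
```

View pics/side0c.png

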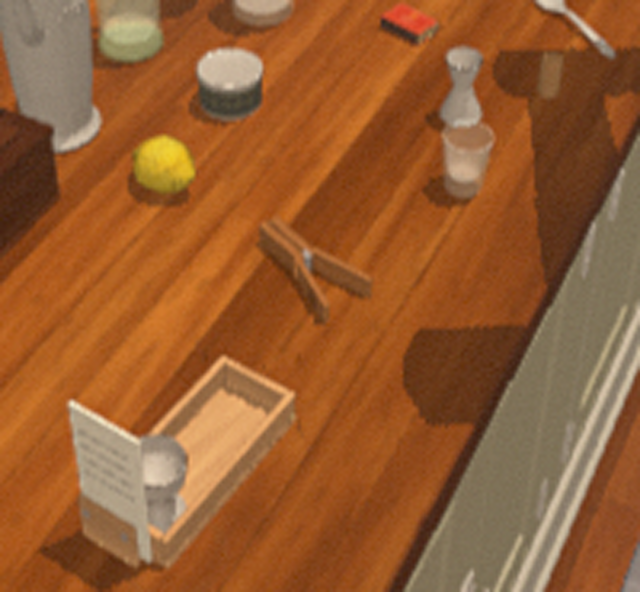

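View pics/wrist0.png

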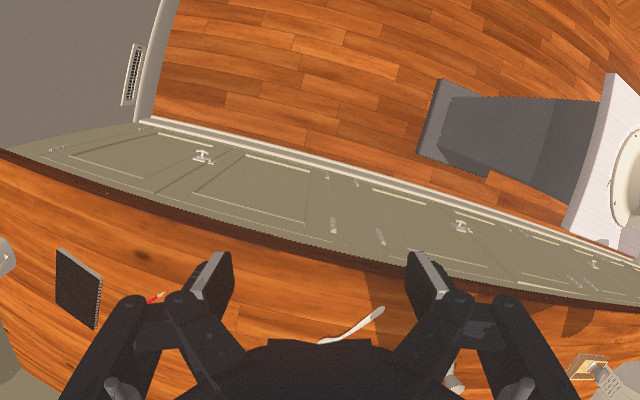

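Run:
```python
from h import *
f=lambda u,v,z:pix2plane('side',(u/3.2+240-.3,v/3.2+168-.3),z).round(0)
for n,u,v,z in [('glass rim',468,137,61),('glass foot',463,187,0),('jig top',464,56,70),('jig bot',461,118,0),('cork top',552,57,44),('cork bot',548,93,0),
('clip pin top',307,258,22),('jaw tip L?',262,226,22),('jaw tip R',276,219,22),('handle end r',370,282,22),('handle end l',322,309,22),('tray -y far',224,358,32),('tray -y near',295,398,32),('tray near corner bottom',295,425,0),('tray +y near',163,548,32),('card topfar',70,403,140),('card top near',142,440,140),('card base near',150,558,32),('lemon',163,165,25),('tin',231,75,44),('egg rim',163,463,60),('mbox',410,22,15),('spoonend',612,52,5)]: print(n,f(u,v,z))
```

```text
glass rim [ 406. -180.   61.]
glass foot [ 406. -181.    0.]
jig top [ 453. -286.   70.]
jig bot [ 448. -279.    0.]
cork top [ 386. -361.   44.]
cork bot [ 384. -360.    0.]
clip pin top [483.  -6.  22.]
jaw tip L? [537. -24.  22.]
jaw tip R [530. -38.  22.]
handle end r [422.  -5.  22.]
handle end l [444.  43.  22.]
tray -y far [485. 135.  32.]
tray -y near [416. 145.  32.]
tray near corner bottom [416. 145.  -0.]
tray +y near [436. 306.  32.]
card topfar [505. 300. 140.]
card top near [446. 304. 140.]
card base near [439. 317.  32.]
lemon [658. -52.  25.]
tin [ 658. -183.   44.]
egg rim [461. 262.  60.]
mbox [ 554. -393.   15.]
spoonend [ 346. -454.    5.]
```

```bash
cat >> h.py <<'E'
def go(x,y,z,th,s=None):
    "slide and dr (units) to reach TCP x,y,z pointing down with tool y at world angle th deg"
    s=s or arm.read_state(); Rt=R.from_quat(s['ee_rot'])
    t=np.radians(th); c,n=np.cos(t),np.sin(t)
    G=R.from_matrix(np.array([[-n,c,0],[c,n,0],[0,0,-1]]))
    sl=Rt.inv().apply(np.array([x,y,z])-s['position']); dr=(Rt.inv()*G).as_rotvec()/np.radians(8)
    print('slide',sl.round(1),'dr',dr.round(2)); return sl,dr
def snap(n,name,crop=None,f=1):
    s=arm.read_state(); a=optics.get_image(n)
    if crop: u0,v0,u1,v1=crop; a=a[v0:v1,u0:u1]
    cv2.imwrite('pics/'+name,cv2.resize(a,None,fx=f,fy=f,interpolation=cv2.INTER_CUBIC)); return s
E
python3 -c "
from h import *
go(406,-180,150,173)"
```

```text
slide [-342.7  342.1   43.1] dr [ 0.01  0.01 -8.43]
```

Request:
step_arm(
  motion=[
    {"dr": [0,0,-1.05],"slide": [-42.8,42.8,5],"jaw": 85},
    {"dr": [0,0,-2.1],"slide": [-85.7,85.5,10],"jaw": 85},
    {"dr": [0,0,-3.15],"slide": [-128.5,128.3,16],"jaw": 85},
    {"dr": [0,0,-4.2],"slide": [-171.3,171,21],"jaw": 85},
    {"dr": [0,0,-5.25],"slide": [-214.2,213.8,27],"jaw": 85},
    {"dr": [0,0,-6.3],"slide": [-257,256.6,32],"jaw": 85},
    {"dr": [0,0,-7.4],"slide": [-299.8,299.3,38],"jaw": 85},
    {"dr": [0,0,-8.43],"slide": [-342.7,342.1,43],"jaw": 85},
  ],
)

```text
clock: 1.15
position: [406.6, -178.6, 150.4]
ee_rot: [-0.665, 0.747, -0.0, 0.0]
contact_force: [1.2, -0.8, -0.4]
gripper_width: 84.8
grasp_force: 0.0
```

Run:
```python
from h import *
s=snap('wrist','w1.png');print(s['clock'],s['position'],s['joint_vel'].round(2))
go(406,-180,150,173)
print('glass rim proj',proj('wrist',(406,-180,61),s),'foot',proj('wrist',(406,-180,0),s),'jig',proj('wrist',(451,-283,70),s))
```

```text
1.15 [ 406.60741684 -178.60344996  150.36026269] [ 1.08  0.08 -0.02  0.01  0.11  0.07]
slide [ 5.9  3.1 -0. ] dr [-0.01  0.01  0.1 ]
glass rim proj (np.float64(317.8944253338783), np.float64(188.6096681470284)) foot (np.float64(318.07563176031823), np.float64(173.77098611718202)) jig (np.float64(250.56243463967257), np.float64(80.79336665953542))
```

View pics/w1.png

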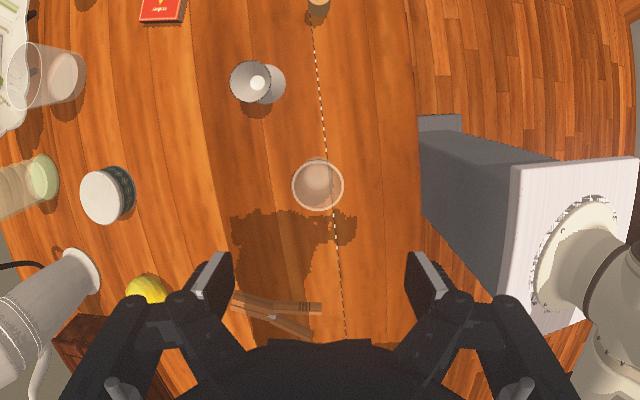

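The wrist view shows the glass rim at (318,185), the jigger rim at (250,82) and the clip near (275,310).

Run:
```python
from h import *
import json
s={'position':[406.60741684,-178.60344996,150.36026269],'ee_rot':[-0.665,0.747,0,0]}
print(pix2plane('wrist',(318,185),61,s),pix2plane('wrist',(250,82),70,s))
s=arm.read_state();print(s['position'],s['joint_vel'].round(2))
go(406,-181,36,173)
```

```text
[ 405.48272246 -183.35407292   61.        ] [ 451.68220117 -281.99839137   70.        ]
[ 409.75237757 -174.42682311  149.97855444] [-0.11  0.    0.01  0.02 -0.03 -0.01]
slide [  7.1   3.3 114. ] dr [-0.01  0.01  0.1 ]
```

Request:
step_arm(
  motion=[
    {"dr": [0,0,0.1],"slide": [8,4,10],"jaw": 85},
    {"dr": [0,0,0.1],"slide": [8,4,35],"jaw": 85},
    {"dr": [0,0,0.1],"slide": [8,4,65],"jaw": 85},
    {"dr": [0,0,0.1],"slide": [8,4,95],"jaw": 85},
    {"dr": [0,0,0.1],"slide": [8,4,115],"jaw": 85},
    {"dr": [0,0,0.1],"slide": [8,4,122],"jaw": 85},
    {"dr": [0,0,0.1],"slide": [8,4,122],"jaw": 75},
    {"dr": [0,0,0.1],"slide": [8,4,122],"jaw": 65},
  ],
)

```text
clock: 2.2
position: [401.6, -188.3, 29.1]
ee_rot: [-0.657, 0.754, -0.001, 0.001]
contact_force: [-0.4, -0.1, -0.1]
gripper_width: 65.0
grasp_force: 0.0
```

Run:
```python
from h import *
s=arm.read_state();print(s['position'],s['joint_vel'].round(2),s['gripper_width'])
go(405.5,-182.8,28,173)
```

```text
[ 401.64875821 -188.34350933   29.12697177] [ 0.01 -0.01  0.    0.    0.    0.  ] 64.98542128730813
slide [-6.  -3.1  1.1] dr [-0.01 -0.   -0.1 ]
```

Request:
step_arm(
  motion=[
    {"dr": [0,0,-0.1],"slide": [-3,-1.5,0],"jaw": 65},
    {"dr": [0,0,-0.1],"slide": [-6,-3,1],"jaw": 65},
    {"dr": [0,0,-0.1],"slide": [-6,-3,1],"jaw": 65},
    {"dr": [0,0,-0.1],"slide": [-6,-3,1],"jaw": 50},
    {"dr": [0,0,-0.1],"slide": [-6,-3,1],"jaw": 35},
    {"dr": [0,0,-0.1],"slide": [-6,-3,1],"jaw": 35},
    {"dr": [0,0,-0.1],"slide": [-6,-3,1],"jaw": 35},
    {"dr": [0,0,-0.1],"slide": [-6,-3,1],"jaw": 35},
  ],
)

```text
clock: 3.2
position: [404.9, -182.4, 27.4]
ee_rot: [-0.663, 0.749, 0.0, -0.0]
contact_force: [0.2, 0.2, 0.7]
gripper_width: 35.1
grasp_force: 0.0
```

Run:
```python
from h import *
s=arm.read_state();print(s['position'],s['joint_vel'].round(2),s['gripper_width'],s['grasp_force'])
go(407,-182.7,140,173);go(440,50,140,173)
```

```text
[ 404.91834306 -182.42482706   27.40861772] [ 0.  0.  0.  0. -0.  0.] 35.108430674820994 0.0
slide [   0.    -2.1 -112.6] dr [ 0. -0.  0.]
slide [-235.    -6.5 -112.6] dr [ 0. -0.  0.]
```

Run:
```python
from h import *
import numpy as np
s=snap('wrist','w2.png')
a=cv2.imread('pics/w2.png')[80:400,180:500]
optics; b=optics.get_image('side')[150:270,320:480]
b=cv2.resize(b,(427,320),interpolation=cv2.INTER_CUBIC)
cv2.imwrite('pics/w2b.png',np.hstack([a,b]))
```

```text
(no output)
```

View pics/w2b.png

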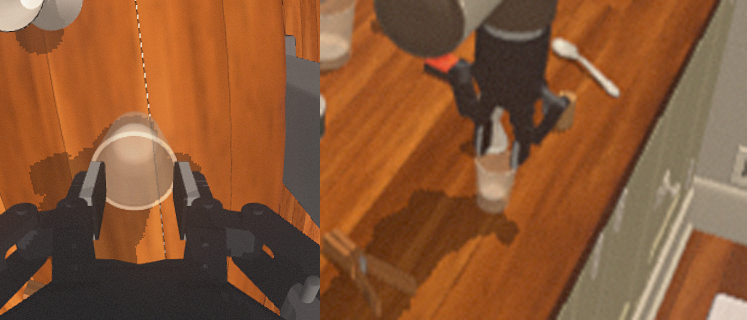

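Run:
```python
from h import *
s=arm.read_state();print(s['position'])
print('rim z61',pix2plane('wrist',(314,250),61,s))
print('rim l/r/t/b',[pix2plane('wrist',p,61,s)[:2].round(1) for p in[(271,250),(358,250),(314,211),(314,289)]])
i=info('wrist');t=np.array(s['position'])
for z in (27,46):print(proj('wrist',(t[0],t[1],z),s))
for w in(-17.5,17.5): print(proj('wrist',t+np.array([w,0,19]),s))
```

```text
[ 404.92620881 -182.42416125   27.41669577]
rim z61 [ 405.97951262 -184.22819934   61.        ]
rim l/r/t/b [array([ 429. , -186.8]), array([ 382.6, -181.2]), array([ 403.2, -206.2]), array([ 409.2, -159.3])]
(np.float64(316.76532796606904), np.float64(228.22689230851574))
(np.float64(316.5642047893865), np.float64(240.90379688968494))
(np.float64(346.63677980944647), np.float64(237.8035289464445))
(np.float64(286.79194918886003), np.float64(244.31382253720668))
```

Run:
```python
from h import *
s=arm.read_state();Rt=R.from_quat(s['ee_rot']).as_matrix();t=np.array(s['position'])
for w in(42.5,17.5,24):
  for d in(0,13,19,30,40,50):
    print(w,d,[np.round(proj('wrist',t+Rt@np.array([x,-w,-d]),s)) .tolist()for x in(-11,11)])
b=cv2.imread('pics/w2.png')[200:340,240:400]
cv2.imwrite('pics/w2z.png',cv2.resize(b,None,fx=4,fy=4,interpolation=cv2.INTER_CUBIC))
```

```text
42.5 0 [[252.0, 243.0], [250.0, 212.0]]
42.5 13 [[248.0, 252.0], [245.0, 219.0]]
42.5 19 [[246.0, 257.0], [243.0, 223.0]]
42.5 30 [[242.0, 266.0], [238.0, 231.0]]
42.5 40 [[238.0, 275.0], [234.0, 238.0]]
42.5 50 [[234.0, 284.0], [229.0, 247.0]]
17.5 0 [[290.0, 244.0], [289.0, 212.0]]
17.5 13 [[288.0, 253.0], [287.0, 220.0]]
17.5 19 [[287.0, 258.0], [286.0, 223.0]]
17.5 30 [[285.0, 267.0], [284.0, 231.0]]
17.5 40 [[284.0, 276.0], [282.0, 239.0]]
17.5 50 [[282.0, 286.0], [279.0, 248.0]]
24 0 [[280.0, 244.0], [278.0, 212.0]]
24 13 [[278.0, 253.0], [276.0, 220.0]]
24 19 [[276.0, 257.0], [274.0, 223.0]]
24 30 [[274.0, 267.0], [272.0, 231.0]]
24 40 [[272.0, 276.0], [269.0, 239.0]]
24 50 [[269.0, 286.0], [266.0, 248.0]]
```

View pics/w2z.png

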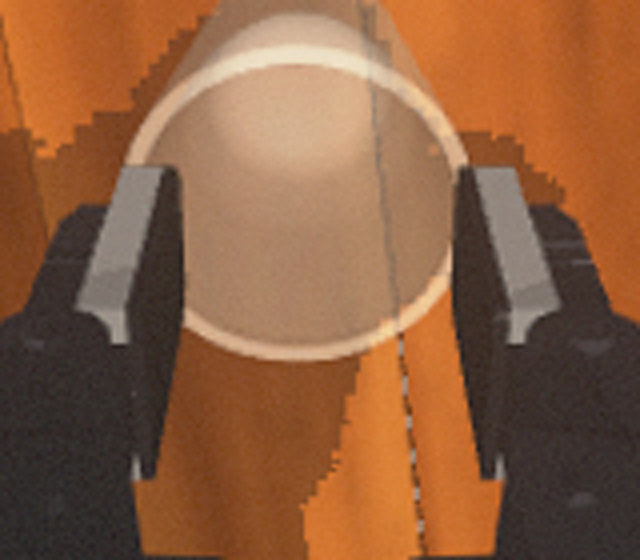

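The pads closed at 35 mm with no force. Their tip edge spans rows 242–278 at column 285, which puts the actual fingertips about 43 mm short of the reported TCP, above the glass. I'll cross-check with the side camera.

Run:
```python
from h import *
s=arm.read_state();t=np.array(s['position'])
Rt=R.from_quat(s['ee_rot']).as_matrix()
for d in(0,20,43): print(d,[np.round(proj('side',t+Rt@np.array([0,w,-d]))).tolist() for w in(-17.5,17.5)])
print('seen ~ (382,207) and (395,211)'); print(proj('side',(405.5,-183,61)))
```

```text
0 [[381.0, 217.0], [391.0, 221.0]]
20 [[381.0, 212.0], [392.0, 216.0]]
43 [[382.0, 206.0], [392.0, 210.0]]
seen ~ (382,207) and (395,211)
(np.float64(386.5198300976274), np.float64(210.1029908811574))
```

Confirmed: the tips are about 43 mm behind the reported TCP. Open, go 40 mm lower and close.

Request:
step_arm(
  motion=[
    {"dr": [0,0,0],"slide": [0,0,0],"jaw": 85},
    {"dr": [0,0,0],"slide": [0,0,0],"jaw": 85},
    {"dr": [0,0,0],"slide": [1,-0.5,5],"jaw": 85},
    {"dr": [0,0,0],"slide": [1,-0.5,20],"jaw": 85},
    {"dr": [0,0,0],"slide": [1,-0.5,35],"jaw": 80},
    {"dr": [0,0,0],"slide": [1,-0.5,40],"jaw": 65},
    {"dr": [0,0,0],"slide": [1,-0.5,40],"jaw": 55},
    {"dr": [0,0,0],"slide": [1,-0.5,40],"jaw": 30},
  ],
)

```text
clock: 4.3
position: [405.9, -183.6, -12.0]
ee_rot: [-0.663, 0.749, -0.0, 0.0]
contact_force: [-0.7, -0.2, 1.1]
gripper_width: 44.9
grasp_force: 60.9
```

Request:
step_arm(
  motion=[
    {"dr": [0,0,0],"slide": [0,0,0],"jaw": 30},
    {"dr": [0,0,0],"slide": [0,0,0],"jaw": 30},
    {"dr": [0,0,0],"slide": [0,0,-5],"jaw": 30},
    {"dr": [0,0,0],"slide": [0,0,-25],"jaw": 30},
    {"dr": [0,0,0],"slide": [0,0,-60],"jaw": 30},
    {"dr": [0,0,0],"slide": [0,0,-80],"jaw": 30},
    {"dr": [0,0,0],"slide": [0,0,-90],"jaw": 30},
    {"dr": [0,0,0],"slide": [0,0,-90],"jaw": 30},
  ],
)

```text
clock: 5.3
position: [405.4, -183.4, 77.7]
ee_rot: [-0.663, 0.749, -0.0, 0.0]
contact_force: [-0.2, 0.5, -0.7]
gripper_width: 44.8
grasp_force: 61.3
```

Run:
```python
from h import *
go(448,190,130,173)
```

```text
slide [-375.8    3.1  -52.2] dr [-0.01  0.    0.  ]
```

Request:
step_arm(
  motion=[
    {"dr": [0,0,0],"slide": [-30,0,-20],"jaw": 30},
    {"dr": [0,0,0],"slide": [-85,1,-40],"jaw": 30},
    {"dr": [0,0,0],"slide": [-145,1,-52],"jaw": 30},
    {"dr": [0,0,0],"slide": [-205,2,-52],"jaw": 30},
    {"dr": [0,0,0],"slide": [-265,2,-52],"jaw": 30},
    {"dr": [0,0,0],"slide": [-320,3,-52],"jaw": 30},
    {"dr": [0,0,0],"slide": [-360,3,-52],"jaw": 30},
    {"dr": [0,0,0],"slide": [-376,3,-52],"jaw": 30},
  ],
)

```text
clock: 6.3
position: [447.5, 191.7, 127.9]
ee_rot: [-0.664, 0.748, 0.0, -0.001]
contact_force: [0.3, 0.4, -0.4]
gripper_width: 44.9
grasp_force: 61.3
```

Run:
```python
from h import *
import time
optics.get_image('side');optics.get_image('side')
s=snap('wrist','w3.png');print(s['clock'],s['position'],s['ee_rot'],s['joint_vel'].round(2),s['gripper_width'],s['grasp_force'])
Rz=lambda p:(460.6+.9925*p[0]+.122*p[1],220-.122*p[0]+.9925*p[1],32)
a=cv2.imread('pics/w3.png')
for p in[(-35,-81),(35,-81),(35,81),(-35,81)]:
    q=proj('wrist',Rz(p),s);print(np.round(q));cv2.circle(a,tuple(int(x) for x in q),2,(0,255,0),1)
cv2.imwrite('pics/w3c.png',cv2.resize(a[60:330,190:500],None,fx=2.2,fy=2.2,interpolation=cv2.INTER_CUBIC))
```

```text
6.4 [447.68454472 190.73661565 128.23045787] [-6.63258182e-01  7.48389778e-01  8.67226588e-05 -1.14742112e-03] [-0.03 -0.02 -0.03 -0.   -0.01  0.01] 44.766951367544166 61.309399960064184
[346. 134.]
[268. 135.]
[276. 289.]
[341. 289.]
```

View pics/w3c.png

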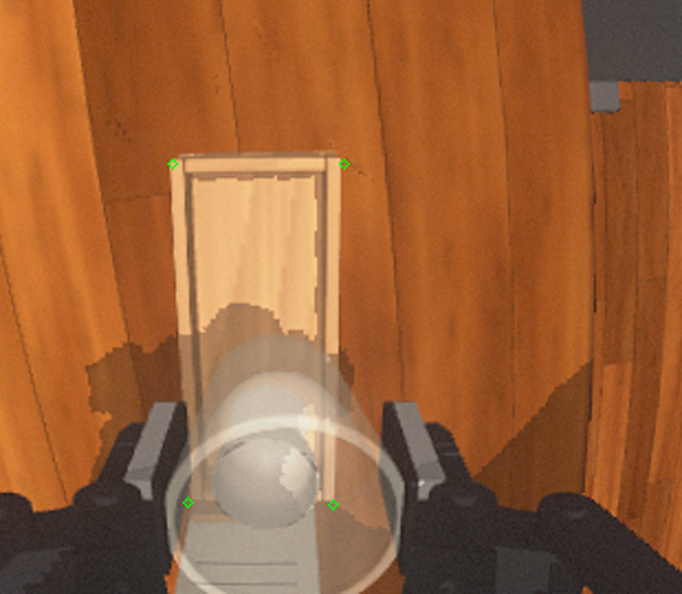

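The tray's -y corners are at crop (172,159) and (340,158). The egg cup shows through the glass, with its rim centred at (265,482).

```bash
python3 - <<'E'
from h import *
s={'position':[447.68,190.74,128.23],'ee_rot':[-6.63258182e-01,7.48389778e-01,8.67e-05,-1.147e-03]}
f=lambda u,v,z:pix2plane('wrist',(u/2.2+190-.3,v/2.2+60-.3),z,s)[:2]
A=f(172,157,32);B=f(340,157,32);print('far,near -y',A,B,np.linalg.norm(A-B))
print('walls mid', f(182,380,32),f(336,380,32))
m=(A+B)/2
for L,l,r in((157,172,340),(300,178.5,338),(380,182,336)): print(L,(f(l,L,32)+f(r,L,32))/2)
print('egg',f(265,482,60),f(213,482,60),f(318,482,60),f(265,436,60),f(265,528,60))
E
python3 - <<'E'
from h import *
i=0
E
```

```text
far,near -y [485.41058739 132.10488555] [417.27771929 140.68374155] 68.6708416027125
walls mid [496.88849499 230.01362417] [428.58918546 238.03695388]
157 [451.34415334 136.39431355]
300 [458.18237855 197.03403151]
380 [462.73884023 234.02528902]
egg [463.93786237 269.79181869] [486.19333105 267.40653519] [441.39815144 272.56632358] [460.97780882 247.39016261] [467.18663839 294.17461582]
```

Run:
```python
from h import *
s={'position':[447.68,190.74,128.23],'ee_rot':[-6.63258182e-01,7.48389778e-01,8.67e-05,-1.147e-03]}
f=lambda u,v,z:pix2plane('wrist',(u/2.2+190-.3,v/2.2+60-.3),z,s)[:2]
for p in[(285,418),(166,515),(404,515),(285,601)]: print(f(*p,201)-np.array([447.68,190.74]))
print(arm.read_state()['position'])
go(461.2,217.3,60,173);go(461.2,217.3,-5,173)
```

```text
[ -3.90394454 -21.197019  ]
[21.57111443 -2.53291598]
[-24.29504441   3.03185157]
[ 1.25815929 22.11802172]
[447.37079595 189.62116079 128.36458351]
slide [-29.3 -10.5  68.3] dr [ 0.01 -0.01  0.  ]
slide [-29.4 -10.6 133.3] dr [ 0.01 -0.01  0.  ]
```

Request:
step_arm(
  motion=[
    {"dr": [0,0,0],"slide": [-15,-5,5],"jaw": 30},
    {"dr": [0,0,0],"slide": [-29,-11,20],"jaw": 30},
    {"dr": [0,0,0],"slide": [-29.3,-11.4,50],"jaw": 30},
    {"dr": [0,0,0],"slide": [-29.3,-11.4,80],"jaw": 30},
    {"dr": [0,0,0],"slide": [-29.3,-11.4,105],"jaw": 30},
    {"dr": [0,0,0],"slide": [-29.3,-11.4,120],"jaw": 30},
    {"dr": [0,0,0],"slide": [-29.3,-11.4,127],"jaw": 30},
    {"dr": [0,0,0],"slide": [-29.3,-11.4,127],"jaw": 30},
  ],
)

```text
clock: 7.45
position: [463.1, 217.9, 2.3]
ee_rot: [-0.663, 0.749, -0.0, -0.0]
contact_force: [0.5, 0.3, -0.4]
gripper_width: 44.6
grasp_force: 61.3
```

Run:
```python
from h import *
s=arm.read_state();print(s['position'],s['joint_vel'].round(2),s['contact_force'])
go(462,217.3,-5.5,173)
```

```text
[463.12870873 217.88943358   2.25443245] [ 0.   -0.02  0.01  0.   -0.01 -0.  ] [ 0.47963953  0.27823538 -0.44729864]
slide [0.7 1.  7.8] dr [ 0. -0.  0.]
```

Request:
step_arm(
  motion=[
    {"dr": [0,0,0],"slide": [0.5,1,4],"jaw": 30},
    {"dr": [0,0,0],"slide": [0.5,1,8],"jaw": 30},
    {"dr": [0,0,0],"slide": [0.5,1,8],"jaw": 30},
    {"dr": [0,0,0],"slide": [0.5,1,8],"jaw": 55},
    {"dr": [0,0,0],"slide": [0.5,1,8],"jaw": 65},
    {"dr": [0,0,0],"slide": [0.5,1,8],"jaw": 70},
    {"dr": [0,0,0],"slide": [0.5,1,0],"jaw": 70},
    {"dr": [0,0,0],"slide": [0.5,1,-25],"jaw": 70},
  ],
)

```text
clock: 8.45
position: [461.1, 216.8, 27.2]
ee_rot: [-0.663, 0.749, -0.0, -0.002]
contact_force: [-0.4, -0.1, 0.2]
gripper_width: 69.9
grasp_force: 0.0
```

Run:
```python
from h import *
s=arm.read_state();print(s['position'],s['gripper_width'],s['contact_force'])
go(462,217.3,100,173)
```

```text
[461.1248953  216.76114295  27.15028033] 69.86956910073944 [-0.37766248 -0.12585879  0.17572178]
slide [ -0.5  -0.7 -72.9] dr [ 0.01 -0.02  0.  ]
```

Request:
step_arm(
  motion=[
    {"dr": [0,0,0],"slide": [0,0,-40],"jaw": 85},
    {"dr": [0,0,0],"slide": [15,-1.5,-75],"jaw": 85},
    {"dr": [0,0,0],"slide": [70,-7,-80],"jaw": 85},
    {"dr": [0,0,0],"slide": [130,-13,-80],"jaw": 85},
    {"dr": [0,0,0],"slide": [190,-19,-80],"jaw": 85},
    {"dr": [0,0,0],"slide": [250,-26,-80],"jaw": 85},
    {"dr": [0,0,0],"slide": [310,-32,-80],"jaw": 85},
    {"dr": [0,0,0],"slide": [370,-38,-80],"jaw": 85},
  ],
)

```text
clock: 9.45
position: [454.6, -156.4, 108.3]
ee_rot: [-0.663, 0.749, -0.001, 0.001]
contact_force: [1.6, 0.6, 0.6]
gripper_width: 85.2
grasp_force: 0.0
```

Request:
step_arm(
  motion=[
    {"dr": [0,0,0],"slide": [60,-6,0],"jaw": 85},
    {"dr": [0,0,0],"slide": [110,-11,0],"jaw": 85},
    {"dr": [0,0,0],"slide": [126,-13,0],"jaw": 85},
    {"dr": [0,0,0],"slide": [126,-13,10],"jaw": 85},
    {"dr": [0,0,0],"slide": [126,-13,25],"jaw": 85},
    {"dr": [0,0,0],"slide": [126,-13,40],"jaw": 85},
    {"dr": [0,0,0],"slide": [126,-13,40],"jaw": 85},
    {"dr": [0,0,0],"slide": [126,-13,40],"jaw": 85},
  ],
)

```text
clock: 10.45
position: [452.5, -280.7, 67.5]
ee_rot: [-0.663, 0.749, -0.0, -0.0]
contact_force: [-0.2, -0.2, 0.3]
gripper_width: 84.9
grasp_force: 0.0
```

Run:
```python
from h import *
s=snap('wrist','w4.png');print(s['position'],s['joint_vel'].round(2))
go(451.7,-282.3,0,173)
a=cv2.imread('pics/w4.png');q=proj('wrist',(451.7,-282.3,70),s);print(q)
# jigger rim: view crop
b=a[100:340,180:460].copy()
c=optics.get_image('side')[250:350,250:350]
cv2.circle(b,(int(q[0]-180),int(q[1]-100)),2,(0,255,0),1)
cv2.imwrite('pics/w4c.png',np.hstack([cv2.resize(b,None,fx=1.5,fy=1.5),cv2.resize(c,(360,360),interpolation=cv2.INTER_CUBIC)]))
```

```text
[ 452.54250388 -280.71596737   67.45218757] [-0.01 -0.01  0.01  0.   -0.    0.  ]
slide [ 1.5  0.9 67.8] dr [-0.01 -0.    0.01]
(np.float64(317.76492948556296), np.float64(227.59864106205941))
```

View pics/w4c.png

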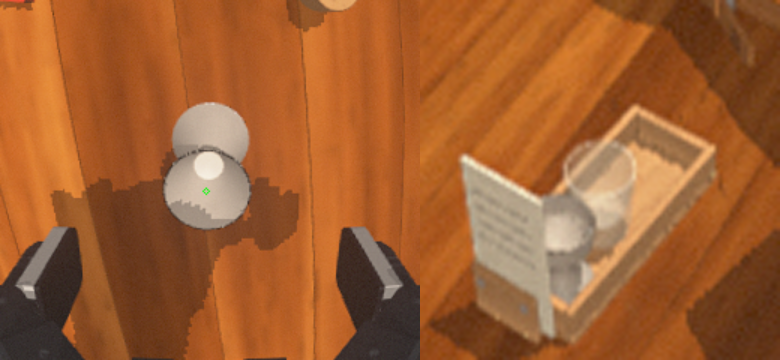

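The glass stands upright in the tray beside the egg cup, and the jigger rim (207,190) sits on the predicted dot. Now grip the jigger.

Request:
step_arm(
  motion=[
    {"dr": [0,0,0],"slide": [1.5,0.5,10],"jaw": 85},
    {"dr": [0,0,0],"slide": [1.5,0.5,35],"jaw": 85},
    {"dr": [0,0,0],"slide": [1.5,0.5,60],"jaw": 75},
    {"dr": [0,0,0],"slide": [1.5,0.5,68],"jaw": 65},
    {"dr": [0,0,0],"slide": [1.5,0.5,68],"jaw": 60},
    {"dr": [0,0,0],"slide": [1.5,0.5,68],"jaw": 28},
    {"dr": [0,0,0],"slide": [1.5,0.5,68],"jaw": 28},
    {"dr": [0,0,0],"slide": [1.5,0.5,68],"jaw": 28},
  ],
)

```text
clock: 11.55
position: [452.8, -283.0, 0.8]
ee_rot: [-0.663, 0.749, -0.001, 0.001]
contact_force: [-0.1, -0.5, 5.6]
gripper_width: 36.2
grasp_force: 60.4
```

Run:
```python
from h import *
s=arm.read_state();print(s['position'],s['gripper_width'],s['grasp_force'])
# target tray y'=-50, x'=0
t=np.array([461.2,217.3])-49.5*np.array([.122,.9925]);print(t)
go(t[0],t[1],100,173)
```

```text
[ 452.79093114 -283.04092997    0.77340608] 36.20033483994094 60.40038613777142
[455.161   168.17125]
slide [-448.1   51.9  -99.8] dr [-0.02 -0.01  0.01]
```

Request:
step_arm(
  motion=[
    {"dr": [0,0,0],"slide": [0,0,0],"jaw": 28},
    {"dr": [0,0,0],"slide": [0,0,-2],"jaw": 28},
    {"dr": [0,0,0],"slide": [0,0,-5],"jaw": 28},
    {"dr": [0,0,0],"slide": [0,0,-15],"jaw": 28},
    {"dr": [0,0,0],"slide": [0,0,-40],"jaw": 28},
    {"dr": [0,0,0],"slide": [0,0,-75],"jaw": 28},
    {"dr": [0,0,0],"slide": [0,0,-95],"jaw": 28},
    {"dr": [0,0,0],"slide": [0,0,-100],"jaw": 28},
  ],
)

```text
clock: 12.55
position: [452.3, -282.7, 101.2]
ee_rot: [-0.663, 0.749, -0.001, 0.001]
contact_force: [0.4, -0.1, -1.6]
gripper_width: 36.4
grasp_force: 59.9
```

Run:
```python
from h import *
s=snap('wrist','w5.png');print(s['position'],s['gripper_width'],s['grasp_force'],s['contact_force'])
g=cv2.cvtColor(cv2.imread('pics/w5.png'),cv2.COLOR_BGR2HSV)
# low saturation bright region near grasp
m=((g[...,1]<60)&(g[...,2]>60)).astype(np.uint8);m[:150]=0;m[330:]=0;m[:,:240]=0;m[:,400:]=0
n,l,st,c=cv2.connectedComponentsWithStats(m)
for k in range(1,n):
    if st[k,4]>80: print(st[k],c[k].round(1))
p=np.array(s['position'])
for z,dz in(('rim',70),('bot',0)): print(z,np.round(proj('wrist',p+[0,0,dz],s)))
```

```text
[ 452.26935091 -282.70465582  101.15586236] 36.37607025656087 59.940704634231 [ 0.36850637 -0.10524156 -1.64082928]
[ 277  195   85  127 7769] [319.4 261.4]
[256 242  23  45 535] [267.6 262.8]
[360 242  29  46 590] [371.4 263.9]
rim [315. 291.]
bot [317. 228.]
```

Run:
```python
from h import *
s=arm.read_state();p=np.array(s['position']);Rt=R.from_quat(s['ee_rot']).as_matrix()
for d in(40,50,60,70): print('rim lower edge',d,np.round(proj('wrist',p+Rt@np.array([-21.5,0,-d]),s),1))
for r in(19,21.5):
  for d in(-20,-10,0): print('foot edge',r,d,np.round(proj('wrist',p+Rt@np.array([r,0,-d]),s),1))
b=optics.get_image('side');cv2.imwrite('pics/s5.png',b);g=cv2.cvtColor(b,cv2.COLOR_BGR2HSV)
print('side foot/rim',[np.round(proj('side',p+np.array([0,0,d]))) for d in(0,70)])
u,v=map(int,proj('side',p))
for r in range(v-32,v+16,3): 
    cols=[c for c in range(u-20,u+20) if g[r,c,1]<70 and g[r,c,2]>70]; print(r,(cols[0],cols[-1],len(cols)) if cols else None)
```

```text
rim lower edge 40 [316.4 292.5]
rim lower edge 50 [316.3 303.2]
rim lower edge 60 [316.1 315.1]
rim lower edge 70 [316.  328.2]
foot edge 19 -20 [316.9 191. ]
foot edge 19 -10 [316.8 195.3]
foot edge 19 0 [316.7 200. ]
foot edge 21.5 -20 [316.9 187.5]
foot edge 21.5 -10 [316.8 191.6]
foot edge 21.5 0 [316.7 196.1]
side foot/rim [array([385., 178.]), array([387., 158.])]
145 (399, 404, 3)
148 (385, 403, 9)
151 (384, 402, 8)
154 (384, 400, 6)
157 (378, 392, 14)
160 (378, 393, 14)
163 (379, 393, 12)
166 (384, 393, 9)
169 (385, 393, 7)
172 (383, 390, 8)
175 (381, 391, 11)
178 (380, 392, 13)
181 None
184 None
187 None
190 None
```

The jigger is held upright: its foot is at side row 180 and its rim at row 157, as predicted. Carry it over.

Request:
step_arm(
  motion=[
    {"dr": [0,0,0],"slide": [-30,3,0],"jaw": 28},
    {"dr": [0,0,0],"slide": [-85,10,0],"jaw": 28},
    {"dr": [0,0,0],"slide": [-145,17,0],"jaw": 28},
    {"dr": [0,0,0],"slide": [-205,24,0],"jaw": 28},
    {"dr": [0,0,0],"slide": [-265,31,0],"jaw": 28},
    {"dr": [0,0,0],"slide": [-325,38,0],"jaw": 28},
    {"dr": [0,0,0],"slide": [-385,45,0],"jaw": 28},
    {"dr": [0,0,0],"slide": [-430,50,0],"jaw": 28},
  ],
)

```text
clock: 13.65
position: [453.2, 152.3, 98.4]
ee_rot: [-0.663, 0.748, 0.0, -0.001]
contact_force: [0.6, 0.1, -0.3]
gripper_width: 36.3
grasp_force: 59.9
```

Request:
step_arm(
  motion=[
    {"dr": [0,0,0],"slide": [-15,1.5,0],"jaw": 28},
    {"dr": [0,0,0],"slide": [-18,2,5],"jaw": 28},
    {"dr": [0,0,0],"slide": [-18,2,20],"jaw": 28},
    {"dr": [0,0,0],"slide": [-18,2,30],"jaw": 28},
    {"dr": [0,0,0],"slide": [-18,2,30],"jaw": 28},
    {"dr": [0,0,0],"slide": [-18,2,30],"jaw": 28},
    {"dr": [0,0,0],"slide": [-18,2,30],"jaw": 28},
    {"dr": [0,0,0],"slide": [-18,2,30],"jaw": 28},
  ],
)

```text
clock: 14.65
position: [454.6, 168.6, 69.8]
ee_rot: [-0.663, 0.749, -0.0, 0.0]
contact_force: [0.3, -0.3, -0.5]
gripper_width: 36.6
grasp_force: 59.9
```

Run:
```python
from h import *
s=arm.read_state();print(s['position'],s['joint_vel'].round(2),s['gripper_width'],s['grasp_force'])
go(455.2,168.2,6.5,173)
```

```text
[454.5908709  168.60695199  69.80726173] [ 0. -0. -0.  0. -0.  0.] 36.55485283841452 59.91419818805298
slide [ 0.4 -0.6 63.3] dr [-0.  0.  0.]
```

Request:
step_arm(
  motion=[
    {"dr": [0,0,0],"slide": [0.4,-0.6,10],"jaw": 28},
    {"dr": [0,0,0],"slide": [0.4,-0.6,25],"jaw": 28},
    {"dr": [0,0,0],"slide": [0.4,-0.6,40],"jaw": 28},
    {"dr": [0,0,0],"slide": [0.4,-0.6,50],"jaw": 28},
    {"dr": [0,0,0],"slide": [0.4,-0.6,57],"jaw": 28},
    {"dr": [0,0,0],"slide": [0.4,-0.6,61],"jaw": 28},
    {"dr": [0,0,0],"slide": [0.4,-0.6,63],"jaw": 28},
    {"dr": [0,0,0],"slide": [0.4,-0.6,63],"jaw": 28},
  ],
)

```text
clock: 15.65
position: [455.2, 168.2, 6.8]
ee_rot: [-0.663, 0.749, -0.0, 0.0]
contact_force: [-0.4, -0.1, -0.4]
gripper_width: 36.8
grasp_force: 60.0
```

Request:
step_arm(
  motion=[
    {"dr": [0,0,0],"slide": [0,0,0.5],"jaw": 40},
    {"dr": [0,0,0],"slide": [0,0,0.5],"jaw": 50},
    {"dr": [0,0,0],"slide": [0,0,0.5],"jaw": 60},
    {"dr": [0,0,0],"slide": [0,0,0],"jaw": 68},
    {"dr": [0,0,0],"slide": [0,0,-5],"jaw": 70},
    {"dr": [0,0,0],"slide": [0,0,-30],"jaw": 70},
    {"dr": [0,0,0],"slide": [0,0,-70],"jaw": 70},
    {"dr": [0,0,0],"slide": [0,0,-90],"jaw": 70},
  ],
)

```text
clock: 16.65
position: [455.9, 168.6, 98.8]
ee_rot: [-0.663, 0.749, -0.0, 0.002]
contact_force: [-0.5, -0.0, -0.1]
gripper_width: 70.2
grasp_force: 0.0
```

Run:
```python
from h import *
s=arm.read_state();print(s['position'],s['gripper_width'])
# above clip grip, TCP (447,12), theta 244
go(447,12,60,244,s)
b=optics.get_image('side');cv2.imwrite('pics/s6.png',b);g=cv2.cvtColor(b,cv2.COLOR_BGR2HSV)
print([np.round(proj('side',(455,168,z))) for z in(6,76)])
for r in range(258,302,3):
    cols=[c for c in range(285,335) if g[r,c,1]<70 and g[r,c,2]>70]; print(r,(cols[0],cols[-1],len(cols)) if cols else None)
```

```text
[455.86374391 168.61752004  98.84413987] 70.19213370827457
slide [156.6 -10.1  38.5] dr [-0.03  0.   -8.87]
[array([314., 300.]), array([313., 281.])]
258 (323, 324, 2)
261 (323, 325, 3)
264 (323, 325, 3)
267 (323, 325, 3)
270 None
273 None
276 (310, 316, 7)
279 (307, 319, 13)
282 (307, 319, 13)
285 (308, 318, 11)
288 (310, 317, 8)
291 (311, 318, 8)
294 (309, 320, 12)
297 (307, 322, 16)
300 (307, 320, 14)
```

The jigger stands upright in the tray: rim at side rows 276–285, base at 300. Now move above the clip handles.

Request:
step_arm(
  motion=[
    {"dr": [0,0,-1],"slide": [10,-1,-10],"jaw": 85},
    {"dr": [0,0,-2.2],"slide": [40,-3,-10],"jaw": 85},
    {"dr": [0,0,-3.5],"slide": [75,-5,-10],"jaw": 85},
    {"dr": [0,0,-4.8],"slide": [110,-7,-10],"jaw": 85},
    {"dr": [0,0,-6.1],"slide": [140,-9,-10],"jaw": 85},
    {"dr": [0,0,-7.4],"slide": [156,-10,-10],"jaw": 85},
    {"dr": [0,0,-8.6],"slide": [156.6,-10,-10],"jaw": 85},
    {"dr": [0,0,-8.87],"slide": [156.6,-10,-10],"jaw": 85},
  ],
)

```text
clock: 17.7
position: [445.5, 10.9, 106.2]
ee_rot: [0.974, -0.225, -0.0, 0.0]
contact_force: [0.1, -0.0, 0.1]
gripper_width: 85.1
grasp_force: 0.0
```

Run:
```python
from h import *
optics.get_image('side');optics.get_image('side')
s=snap('wrist','w7.png');print(s['position'],s['ee_rot'],s['joint_vel'].round(2))
a=cv2.imread('pics/w7.png')
for p in[(483,-6,22),(533,-31,22)]: print(np.round(proj('wrist',p,s)))
cv2.imwrite('pics/w7c.png',cv2.resize(a[40:260,200:440],None,fx=2.7,fy=2.7,interpolation=cv2.INTER_CUBIC))
```

```text
[445.56397137  11.17526769 106.21974731] [ 9.74263481e-01 -2.25412164e-01 -1.53434316e-04  4.93768018e-05] [ 0.    0.    0.    0.   -0.   -0.02]
[317. 144.]
[317.  79.]
```

View pics/w7c.png

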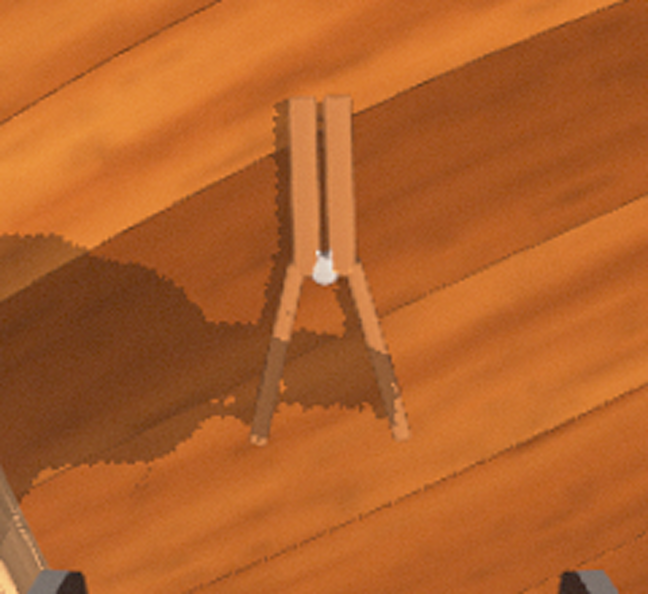

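The clip shows its jaw tips at crop (320,97), the pin at (323,265) and the handle ends at (258,440) and (400,436).

Run:
```python
from h import *
s={'position':[445.56,11.18,106.22],'ee_rot':[.974263,-.225412,-1.5e-4,5e-5]}
f=lambda u,v,z=22:pix2plane('wrist',(u/2.7+200-.3,v/2.7+40-.3),z,s)[:2]
P=f(323,265,24);T=f(321,97);HL=f(258,438);HR=f(400,435);H=(HL+HR)/2
d=T-H;ang=np.degrees(np.arctan2(d[1],d[0]))
print(P,T,H,'tiplen',np.linalg.norm(T-P),'total',np.linalg.norm(d),'hw',np.linalg.norm(HL-HR),'ang',ang)
u=d/np.linalg.norm(d);g=T-96*u; print('grip',g, 'from pin',P-40*u,'alt',H+22*u)
go(*((P-40*u+H+22*u+g)/3),25,ang-90+360)
```

```text
[486.85434274 -10.53173083] [535.10953066 -33.33844274] [434.32217095  12.80099306] tiplen 53.3733010880638 total 110.8464677504809 hw 47.56366050307642 ang -24.597828599432262
grip [447.82134973   6.62120529] from pin [450.48426735   6.11812251] alt [454.32571241   3.64357372]
slide [ 7.3  2.9 81.2] dr [ 0.    0.   -0.18]
```

Request:
step_arm(
  motion=[
    {"dr": [0,0,-0.18],"slide": [7,3,20],"jaw": 80},
    {"dr": [0,0,-0.18],"slide": [7,3,50],"jaw": 75},
    {"dr": [0,0,-0.18],"slide": [7,3,85],"jaw": 75},
    {"dr": [0,0,-0.18],"slide": [7,3,115],"jaw": 75},
    {"dr": [0,0,-0.18],"slide": [7,3,133],"jaw": 75},
    {"dr": [0,0,-0.18],"slide": [7,3,140],"jaw": 75},
    {"dr": [0,0,-0.18],"slide": [7,3,142],"jaw": 75},
    {"dr": [0,0,-0.18],"slide": [7,3,142],"jaw": 70},
  ],
)

```text
clock: 18.85
position: [451.3, 5.8, -35.0]
ee_rot: [0.977, -0.213, 0.001, -0.0]
contact_force: [0.0, 0.3, 0.4]
gripper_width: 70.2
grasp_force: 0.0
```

Request:
step_arm(
  motion=[
    {"dr": [0,0,0],"slide": [0,0,0],"jaw": 60},
    {"dr": [0,0,0],"slide": [0,0,0],"jaw": 52},
    {"dr": [0,0,0],"slide": [0,0,0],"jaw": 44},
    {"dr": [0,0,0],"slide": [0,0,0],"jaw": 36},
    {"dr": [0,0,0],"slide": [0,0,0],"jaw": 28},
    {"dr": [0,0,0],"slide": [0,0,0],"jaw": 18},
    {"dr": [0,0,0],"slide": [0,0,0],"jaw": 12},
    {"dr": [0,0,0],"slide": [0,0,0],"jaw": 12},
  ],
)

```text
clock: 19.85
position: [451.9, 6.0, -34.4]
ee_rot: [0.977, -0.213, 0.001, -0.001]
contact_force: [-0.2, 1.0, 9.5]
gripper_width: 21.7
grasp_force: 59.3
```

Run:
```python
from h import *
s=snap('wrist','w8.png');print(s['position'],s['gripper_width'],s['grasp_force'],s['contact_force'])
a=cv2.imread('pics/w8.png')
for r in range(60,300,12): 
    print(r,[tuple(int(x) for x in a[r,c]) for c in range(285,356,10)])
```

```text
[451.93752273   5.9742111  -34.38216996] 21.66941101953135 59.26266968250275 [-0.17818855  0.96540904  9.46845001]
60 [(44, 105, 197), (44, 107, 203), (48, 121, 219), (48, 127, 226), (57, 136, 228), (54, 134, 228), (52, 131, 227), (57, 130, 227)]
72 [(47, 70, 114), (52, 133, 227), (52, 135, 229), (58, 137, 231), (56, 135, 228), (58, 135, 229), (44, 94, 164), (65, 105, 166)]
84 [(79, 139, 217), (53, 128, 222), (44, 123, 218), (54, 128, 222), (57, 134, 230), (31, 71, 127), (35, 69, 129), (79, 141, 221)]
96 [(84, 148, 226), (37, 56, 86), (31, 80, 162), (32, 87, 167), (36, 87, 170), (31, 65, 121), (41, 60, 93), (83, 144, 223)]
108 [(80, 142, 221), (48, 84, 131), (38, 90, 172), (41, 89, 175), (38, 85, 171), (38, 70, 124), (65, 106, 167), (82, 142, 223)]
120 [(81, 142, 219), (80, 141, 219), (40, 91, 174), (35, 87, 168), (32, 66, 126), (31, 67, 123), (82, 144, 222), (83, 147, 224)]
132 [(77, 139, 217), (84, 144, 224), (38, 87, 172), (35, 92, 172), (32, 66, 124), (47, 76, 120), (84, 143, 221), (84, 145, 225)]
144 [(82, 139, 218), (79, 138, 219), (56, 92, 146), (41, 87, 166), (33, 67, 123), (
[... 889 characters left out ...]
40), (32, 79, 137), (76, 130, 205), (76, 133, 209), (50, 117, 211)]
240 [(55, 84, 133), (59, 94, 150), (55, 94, 146), (43, 86, 150), (35, 83, 149), (62, 98, 152), (77, 135, 217), (34, 85, 154)]
252 [(117, 121, 132), (60, 99, 151), (54, 92, 142), (43, 87, 155), (44, 89, 154), (57, 96, 152), (61, 95, 142), (113, 120, 133)]
264 [(112, 120, 132), (43, 61, 92), (51, 92, 147), (35, 80, 147), (37, 82, 145), (61, 100, 156), (41, 47, 63), (113, 118, 132)]
276 [(133, 139, 151), (37, 47, 66), (58, 96, 149), (34, 93, 180), (37, 74, 136), (60, 99, 155), (36, 39, 58), (135, 142, 155)]
288 [(41, 45, 55), (36, 39, 52), (57, 97, 153), (41, 111, 202), (45, 117, 210), (60, 99, 155), (33, 41, 56), (48, 51, 63)]
```

The clip is squeezed to its stop: handles parallel, and jaws gaping from about column 290 to 352 at the tips. Lift it and move to a staging point in front of the card.

Run:
```python
from h import *
s=arm.read_state();Rt=R.from_quat(s['ee_rot']).as_matrix();p=np.array(s['position'])
a=cv2.imread('pics/w8.png')
for c in(278,282,286,358,354,362): print(c,[int(a[r,c,0]) for r in range(66,92,2)])
f=lambda u,v,z:Rt.T@(pix2plane('wrist',(u,v),z,s)-p)
for n,u,v,z in(('tipL',286,78,22),('tipR',354,76,22),('inL84',281,84,22),('pin',319,186,23)): print(n,f(u,v,z).round(1))
p2=p.copy();s2=dict(s);go(314,323,100,263,s)
```

```text
278 [83, 81, 84, 78, 84, 84, 85, 82, 84, 78, 77, 80, 79]
282 [59, 72, 83, 75, 84, 79, 81, 82, 81, 81, 85, 84, 85]
286 [47, 49, 41, 31, 49, 51, 54, 61, 70, 71, 76, 80, 82]
358 [73, 75, 79, 80, 82, 83, 81, 82, 83, 77, 81, 79, 75]
354 [46, 46, 58, 41, 50, 63, 69, 71, 76, 79, 79, 81, 83]
362 [83, 83, 81, 83, 82, 81, 77, 78, 82, 84, 81, 80, 82]
tipL [ 86.  -12.2 -56.2]
tipR [ 86.9  14.9 -56.2]
inL84 [ 83.6 -14.2 -56.2]
pin [ 41.6   1.  -57.3]
slide [-256.9 -231.3 -134.5] dr [-0.01 -0.02 -2.19]
```

Request:
step_arm(
  motion=[
    {"dr": [0,0,0],"slide": [0,0,-3],"jaw": 12},
    {"dr": [0,0,0],"slide": [0,0,-10],"jaw": 12},
    {"dr": [0,0,0],"slide": [0,0,-30],"jaw": 12},
    {"dr": [0,0,0],"slide": [0,0,-60],"jaw": 12},
    {"dr": [0,0,0],"slide": [0,0,-95],"jaw": 12},
    {"dr": [0,0,0],"slide": [0,0,-120],"jaw": 12},
    {"dr": [0,0,0],"slide": [0,0,-134],"jaw": 12},
    {"dr": [0,0,0],"slide": [0,0,-134],"jaw": 12},
  ],
)

```text
clock: 20.9
position: [451.3, 5.8, 99.4]
ee_rot: [0.977, -0.213, 0.001, -0.001]
contact_force: [-0.6, 1.0, -1.1]
gripper_width: 21.4
grasp_force: 58.8
```

Request:
step_arm(
  motion=[
    {"dr": [0,0,-0.2],"slide": [-20,-18,0],"jaw": 12},
    {"dr": [0,0,-0.5],"slide": [-60,-54,0],"jaw": 12},
    {"dr": [0,0,-0.9],"slide": [-103,-92,0],"jaw": 12},
    {"dr": [0,0,-1.3],"slide": [-146,-131,0],"jaw": 12},
    {"dr": [0,0,-1.6],"slide": [-189,-170,0],"jaw": 12},
    {"dr": [0,0,-1.9],"slide": [-227,-204,0],"jaw": 12},
    {"dr": [0,0,-2.1],"slide": [-249,-224,0],"jaw": 12},
    {"dr": [0,0,-2.19],"slide": [-257,-231,0],"jaw": 12},
  ],
)

```text
clock: 21.9
position: [312.1, 323.3, 97.4]
ee_rot: [0.998, -0.06, -0.0, 0.001]
contact_force: [-0.1, -0.4, -0.3]
gripper_width: 21.4
grasp_force: 58.9
```

Request:
step_arm(
  motion=[
    {"dr": [0,0,0],"slide": [0,0,10],"jaw": 12},
    {"dr": [0,0,0],"slide": [0,0,30],"jaw": 12},
    {"dr": [0,0,0],"slide": [0,0,35],"jaw": 12},
    {"dr": [0,0,0],"slide": [0,0,35],"jaw": 12},
    {"dr": [0,0,0],"slide": [0,0,35],"jaw": 12},
    {"dr": [0,0,0],"slide": [0,0,35],"jaw": 12},
    {"dr": [0,0,0],"slide": [0,0,35],"jaw": 12},
    {"dr": [0,0,0],"slide": [0,0,35],"jaw": 12},
  ],
)

```text
clock: 22.9
position: [313.2, 322.7, 63.6]
ee_rot: [0.998, -0.062, 0.0, -0.0]
contact_force: [0.2, 0.0, -1.5]
gripper_width: 21.8
grasp_force: 58.9
```

Run:
```python
from h import *
s=snap('wrist','w9.png');print(s['position'],s['joint_vel'].round(2),s['gripper_width'],s['grasp_force'])
g=cv2.cvtColor(cv2.imread('pics/w9.png'),cv2.COLOR_BGR2HSV)
c0=np.array([461.2,217.3]);X=np.array([.9925,-.122]);Y=np.array([.122,.9925])
for x,z in((-25,140),(35,140),(-25,110)): print('exp card',np.round(proj('wrist',(*(c0+x*X+87*Y),z),s),1))
for r in range(40,200,5):
    c=[k for k in range(250,390) if g[r,k,1]<50 and g[r,k,2]>90]; print(r,(c[0],c[-1],len(c),round(np.mean(c),1)) if c else None)
go(373.6,315.7,64.5,263,s)
```

```text
[313.20282163 322.70890213  63.59972964] [-0.  0. -0.  0.  0.  0.] 21.84701510989343 58.8627827167511
exp card [315.8 -55.8]
exp card [ 316.4 -158.9]
exp card [316.5 -24.7]
40 None
45 None
50 None
55 None
60 None
65 None
70 None
75 None
80 None
85 None
90 None
95 None
100 None
105 None
110 None
115 None
120 None
125 None
130 None
135 None
140 None
145 None
150 None
155 None
160 None
165 None
170 (316, 323, 7, np.float64(319.6))
175 (311, 328, 13, np.float64(319.3))
180 (314, 326, 13, np.float64(320.0))
185 (312, 327, 16, np.float64(319.5))
190 (313, 327, 15, np.float64(320.0))
195 (316, 323, 8, np.float64(319.5))
slide [60.8 -0.5 -0.9] dr [-0.   -0.   -0.01]
```

Request:
step_arm(
  motion=[
    {"dr": [0,0,0],"slide": [5,0,0],"jaw": 12},
    {"dr": [0,0,0],"slide": [15,0,0],"jaw": 12},
    {"dr": [0,0,0],"slide": [25,-0.5,0],"jaw": 12},
    {"dr": [0,0,0],"slide": [30,-0.5,-1],"jaw": 12},
    {"dr": [0,0,0],"slide": [30,-0.5,-1],"jaw": 12},
    {"dr": [0,0,0],"slide": [30,-0.5,-1],"jaw": 12},
    {"dr": [0,0,0],"slide": [30,-0.5,-1],"jaw": 12},
    {"dr": [0,0,0],"slide": [30,-0.5,-1],"jaw": 12},
  ],
)

```text
clock: 23.95
position: [342.8, 319.4, 64.4]
ee_rot: [0.998, -0.061, -0.0, -0.0]
contact_force: [-0.3, -0.0, -1.3]
gripper_width: 21.5
grasp_force: 58.9
```

```bash
cat > card.py <<'E'
from h import *
import sys
s=snap('wrist',sys.argv[1]);print(s['position'],s['gripper_width'],s['grasp_force'],s['contact_force'])
a=cv2.imread('pics/'+sys.argv[1]);g=cv2.cvtColor(a,cv2.COLOR_BGR2HSV)
c0=np.array([461.2,217.3]);X=np.array([.9925,-.122]);Y=np.array([.122,.9925])
for x,z in((-25,140),(35,140),(-25,110),(-25,60)): print('exp card',np.round(proj('wrist',(*(c0+x*X+87*Y),z),s),1))
w=(abs(g[...,0].astype(int)-12)<12)
for r in range(4,150,6):
    c=[k for k in range(250,390) if g[r,k,1]<70 and g[r,k,2]>90]
    p=[k for k in range(250,390) if abs(int(a[r,k,0])-81)<14 and abs(int(a[r,k,1])-141)<16 and abs(int(a[r,k,2])-219)<18]
    L=[k for k in p if k<319];Q=[k for k in p if k>319]
    print(r,'white',(c[0],c[-1],len(c)) if c else None,'clipL',(L[0],L[-1]) if L else None,'R',(Q[0],Q[-1]) if Q else None)
E
python3 card.py w10.png
```

```text
[342.8447386  319.39999713  64.44133506] 21.486511305846857 58.864502906799316 [-0.34986132 -0.01804235 -1.28989781]
exp card [316.8  18.9]
exp card [ 317.1 -113.6]
exp card [317.3  37.1]
exp card [317.7  54.9]
4 white (314, 389, 52) clipL None R None
10 white (314, 389, 54) clipL None R None
16 white (314, 389, 55) clipL None R None
22 white (314, 389, 54) clipL None R None
28 white (315, 389, 53) clipL None R None
34 white (315, 389, 54) clipL None R None
40 white (307, 389, 55) clipL None R None
46 white (316, 389, 53) clipL None R None
52 white (316, 389, 49) clipL None R None
58 white (317, 385, 33) clipL None R None
64 white (317, 319, 3) clipL (262, 280) R (359, 377)
70 white None clipL (263, 282) R (358, 376)
76 white None clipL (264, 284) R (356, 375)
82 white None clipL (266, 285) R (354, 383)
88 white None clipL (267, 287) R (352, 371)
94 white None clipL (269, 289) R (351, 370)
100 white None clipL (271, 290) R (349, 368)
106 white None clipL (273, 292) R (347, 366)
112 white None clipL (275, 294) R (346, 364)
118 white None clipL (277, 296) R (344, 363)
124 white None clipL (278, 297) R (342, 361)
130 white None clipL (280, 299) R (341, 359)
136 white None clipL (282, 301) R (339, 358)
142 white None clipL (284, 302) R (337, 356)
148 white None clipL (285, 304) R (336, 354)
```

Run:
```python
import cv2
a=cv2.imread('pics/w10.png');g=cv2.cvtColor(a,cv2.COLOR_BGR2HSV)
for r in(4,10,16,19,22,25,28,34,46,58,64): print(r,[(int(g[r,k,1]),int(g[r,k,2])) for k in range(311,329)])
```

```text
4 [(122, 184), (128, 187), (105, 175), (38, 241), (19, 247), (9, 247), (8, 247), (8, 247), (8, 247), (10, 247), (20, 245), (57, 238), (123, 240), (114, 241), (111, 241), (109, 242), (117, 238), (123, 220)]
10 [(120, 187), (126, 192), (108, 172), (45, 236), (24, 246), (15, 247), (10, 247), (11, 247), (12, 247), (13, 247), (20, 245), (54, 238), (116, 240), (117, 240), (113, 242), (110, 242), (113, 241), (126, 218)]
16 [(127, 183), (127, 183), (123, 172), (47, 234), (26, 245), (12, 247), (9, 247), (8, 247), (6, 247), (8, 247), (13, 247), (41, 242), (119, 240), (113, 242), (115, 243), (109, 242), (112, 241), (121, 221)]
19 [(126, 186), (122, 188), (119, 178), (43, 235), (24, 246), (13, 248), (11, 247), (12, 247), (9, 247), (12, 248), (19, 247), (43, 242), (118, 240), (114, 241), (114, 242), (109, 243), (118, 243), (125, 191)]
22 [(128, 185), (125, 187), (126, 194), (63, 167), (55, 163), (56, 178), (59, 182), (56, 179), (60, 178), (56, 177), (52, 177), (78, 208), (116, 243), (112, 241), (113, 242), (111, 243), (114, 245), (121, 191)]
25 [(125, 184), (124, 187), (127, 190), (74, 173), (57,
[... 524 characters left out ...]
, 241), (112, 242), (110, 243), (117, 239), (124, 220)]
46 [(123, 168), (123, 166), (125, 167), (132, 166), (91, 163), (60, 170), (58, 176), (51, 179), (56, 181), (52, 186), (68, 200), (130, 212), (126, 223), (125, 225), (125, 226), (123, 228), (121, 225), (130, 222)]
58 [(171, 155), (190, 152), (179, 154), (178, 153), (177, 157), (116, 161), (64, 168), (56, 177), (51, 185), (65, 180), (117, 170), (184, 147), (175, 147), (174, 144), (181, 145), (144, 147), (128, 167), (129, 223)]
64 [(176, 155), (180, 152), (182, 151), (173, 155), (184, 151), (156, 155), (64, 168), (53, 169), (48, 170), (70, 163), (137, 156), (191, 143), (185, 145), (173, 150), (175, 150), (148, 148), (127, 168), (126, 223)]
```

Request:
step_arm(
  motion=[
    {"dr": [0,0,0],"slide": [3,-0.5,0],"jaw": 12},
    {"dr": [0,0,0],"slide": [8,-0.5,0],"jaw": 12},
    {"dr": [0,0,0],"slide": [15,-0.5,0],"jaw": 12},
    {"dr": [0,0,0],"slide": [22,-0.5,0],"jaw": 12},
    {"dr": [0,0,0],"slide": [27,-0.5,0],"jaw": 12},
    {"dr": [0,0,0],"slide": [27,-0.5,0],"jaw": 12},
    {"dr": [0,0,0],"slide": [27,-0.5,0],"jaw": 12},
    {"dr": [0,0,0],"slide": [27,-0.5,0],"jaw": 12},
  ],
)

```text
clock: 25.0
position: [369.7, 316.6, 64.4]
ee_rot: [0.998, -0.062, -0.0, 0.0]
contact_force: [0.7, -0.3, -1.3]
gripper_width: 21.6
grasp_force: 58.9
```

```bash
python3 card.py w11.png | head -30
python3 - <<'E'
import cv2
a=cv2.imread('pics/w11.png');g=cv2.cvtColor(a,cv2.COLOR_BGR2HSV)
for r in(70,80,90,96,100,104,108): 
    k=[c for c in range(305,335) if g[r,c,1]<75 and g[r,c,2]>150]; print(r,(k[0],k[-1]) if k else None, [int(g[r,c,2]) for c in range(313,325,3)])
E
python3 - <<'E'
from h import *
g=cv2.cvtColor(optics.get_image('side'),cv2.COLOR_BGR2HSV)
for r in range(276,303,4):
    cols=[c for c in range(298,328) if g[r,c,1]<70 and g[r,c,2]>70]; print(r,(cols[0],cols[-1],len(cols)) if cols else None)
E
```

```text
[369.73297777 316.55117998  64.41483518] 21.59908200355756 58.86464059352875 [ 0.74567387 -0.33640305 -1.30501856]
exp card [318.   95.6]
exp card [318.2 -61.7]
exp card [318.2  97.6]
exp card [318.4  99.4]
4 white (314, 322, 9) clipL None R None
10 white (314, 322, 9) clipL None R None
16 white (314, 322, 9) clipL None R None
22 white (315, 322, 8) clipL None R None
28 white (307, 388, 28) clipL None R None
34 white (315, 389, 37) clipL None R None
40 white (315, 389, 45) clipL None R None
46 white (315, 389, 49) clipL None R None
52 white (315, 389, 52) clipL None R None
58 white (315, 389, 48) clipL None R None
64 white (315, 389, 29) clipL (263, 280) R (360, 376)
70 white (315, 389, 30) clipL (263, 282) R (358, 376)
76 white (308, 389, 28) clipL (265, 284) R (356, 375)
82 white (315, 389, 28) clipL (266, 285) R (354, 373)
88 white (315, 389, 26) clipL (268, 287) R (353, 371)
94 white (316, 389, 26) clipL (270, 289) R (351, 369)
100 white (318, 389, 23) clipL (272, 290) R (349, 368)
106 white None clipL (273, 292) R (348, 366)
112 white None clipL (275, 293) R (346, 365)
118 white None clipL (277, 296) R (344, 363)
124 white None clipL (279, 297) R (343, 361)
130 white None clipL (281, 299) R (341, 359)
136 white None clipL (282, 300) R (339, 357)
142 white None clipL (284, 302) R (337, 355)
148 white None clipL (286, 304) R (336, 354)
70 (315, 323) [179, 246, 247, 249]
80 (315, 323) [180, 246, 247, 248]
90 (315, 323) [144, 244, 247, 248]
96 (316, 323) [153, 247, 247, 250]
100 (318, 321) [208, 212, 176, 155]
104 None [219, 222, 154, 157]
108 None [216, 217, 149, 153]
276 (326, 327, 2)
280 (326, 327, 2)
284 (327, 327, 1)
288 (302, 321, 19)
292 None
296 None
300 None
```

```bash
python3 -c "
from bench import arm
print(arm.job_done())"
```

```text
the job is handed in; nothing more can be done
None
```

I handed in the job at about 25 s: the shot glass and jigger stand upright in the tray beside the egg cup, and the clip is held fully open around the card's near edge. The card edge sits about 17 mm inside the jaw tips, and neither jaw touches it. I last saw the glass and the jigger upright before fetching the clip; at the end the arm hid the jigger from the side camera.

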